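Rotate the tubs of firing cones in the stock rack

TASK

Restock the orange-capped tubs in the rack, oldest first: pull the orange-capped tub that is in the rack forward along its lane until it is up to the front lip, then put the new orange-capped tub from the bench behind it in the same lane, slid under the low board all the way to the back stop. Leave both tubs flat, straight and about the middle of the lane, and do not shift the blue-capped tub or the other things on the bench.

Things in the scene. Friction and masses are not known exactly. Their poses are not given: they have to be found in the camera images.
- rack: fixed wooden two-lane stock rack, 270 wide. Origin on the bench top; x points along the lanes to the back, y to the left, z up. Floor board top at z=12. Lanes centred on y=+66 and y=-66, each 128 wide, between fences 5 thick, 6 high above the floor, at y=0 and +-132. A tub against the front lip has its centre at x=-115, one against the back stop at x=45.
- lip (a point): foot of the front lip's inner face, midway across the rack, at rack x=-160, z=12; axes as the rack's. The lip stands 6 above the floor board.
- back_stop (a point): foot of the back stop's front face, midway across the rack, at rack x=90, z=12; axes as the rack's. The stop is as high as the low board's underside.
- board_edge (a point): lower front edge of the low dark board that roofs the back of both lanes, midway across the rack, at rack x=45, z=65; axes as the rack's. The board is 8 thick (top z=73), 70 deep (to x=115), 280 wide; a tub in the lane has 7 of clearance under it. Solid cheeks hold it at y=+-130.
- old_center (a point): the older orange-capped tub, standing in one of the two lanes with its back part under the low board and its front part clear; one layer of cones left inside; clear plastic tub 90 long (x), 56 wide (y), 38 high, with a round cap 44 across and 8 high centred on top (46 in all), about 0.18 kg. This point is its centre, 23 above its underside; z up. Its two ends are alike.
- new_center (a point): the new orange-capped tub, full of terracotta cones, standing on the bench to the right of the rack; clear plastic tub 90 long (x), 56 wide (y), 38 high, with a round cap 44 across and 8 high centred on top (46 in all), about 0.18 kg. This point is its centre, 23 above its underside; z up. Its two ends are alike.
- blue_center (a point): a blue-capped tub of another sort in the other lane, also partly under the board, to be left alone; clear plastic tub 90 long (x), 56 wide (y), 38 high, with a round cap 44 across and 8 high centred on top (46 in all), about 0.18 kg. This point is its centre, 23 above its underside; z up. Its two ends are alike.
- saucers: stack of three unglazed saucers, 116 in diameter, 35 high, on the bench; origin at the centre of its underside. To be left alone.
- caliper: stainless steel caliper lying on the bench, 190 long (x), jaws towards -y at its +x end, 13 high at most; origin under the middle of its beam. To be left alone.
- stamp: turned wooden stamp standing on the bench, 40 in diameter, 62 high; origin at the centre of its underside. To be left alone.
Not all that is in view belongs to the job. What is shaped like the part that bears old_center but red is not meant.

How it is judged:
By the outcome, as a careful person would: the job done as asked, in the order asked, and still so for the second after the job is handed in, with the robot touching nothing.
It also fails if it takes over 56 s, if anything falls off the work surface, if the arm or the gripper's body presses on something with over 40 N, if the wrist force passes 120 N, or if a joint passes its speed limit or range.

ROBOT

A 6-joint arm with a two-finger parallel gripper is mounted at the origin on the work surface. World frame = base frame: x ahead of the robot, y to its left, z up, the work surface at z = 0. Lengths are in m, angles in rad, forces in N, time in s.
With the tool pointing down it reaches from about 0.3 to 1 m from the base axis. Payload 5.1 kg.
Tool frame: the origin (TCP) lies on the centre line of the jaws, within the pads' length; the fingertips stand 25 mm ahead of it and the grasp point (between the pads) lies 6 mm ahead of it (env.finger_overhang is the z of the fingertips in the tool frame, in m); z points along the fingers, y is the line along which they close (so a half turn about z gives the same grasp; the last joint's range is limited). The gripper opens to 95 mm and grips with 3 to 60 N. Pads are 20 mm wide; open, the fingers measure 119 mm over their backs; the gripper's body (75 mm by 180 mm) begins 59 mm behind the grasp point.
Start: joints at [-1.318, 0.124, 1.65, -0, 1.367, -0.083], TCP at [0.214, -0.614, 0.24] pointing down, gripper open.
Joint ranges: [-2.61, 2.61], [-1.02, 2.33], [0.03, 2.71], [-1.35, 4.49], [0.32, 2.68], [-2.91, 2.91]. Speed limits (rad/s): [2.57, 2.57, 3.14, 3.14, 3.14, 3.14].

INTERFACE

Orientations are given as [roll, pitch, yaw] about the fixed x, y, z axes, in that order (R = Rz(yaw) Ry(pitch) Rx(roll)).
In Python, from workcell import env gives the robot as it stands. The module is installed in compiled form; this text tells all that it offers.
- The arm moves only by the tool jog_arm, never from a script. Its argument "deltas" is text: rows parted by semicolons, each of 7 numbers parted by spaces: the shift along the tool's x, y, z as a fraction of full scale, then the turn, a rotation vector about the tool's x, y, z as a fraction of full scale, then the gripper command: -1 is shut, 1 is fully open, values between are in proportion. In form: x y z ax ay az jaw; .... A call has 1 to 5 rows; each row is the pose to reach, as a shift and turn from the pose commanded when the call began, along the tool's axes at that moment; what a row does not reach only later rows make up. Full scale, the value 1, is 0.4 m for a shift and 120 degrees for a turn. A row lasts 1/8 s, in which the tool goes at most 62.5 mm and 10.7 degrees, less where a joint would pass 70% of its speed; a pose out of reach is approached as far as the arm can. A call with a number of a shift or a turn outside -1 to 1 is refused whole. A call with a gripper value outside its range is refused whole. The fingers move at their own pace and stop on an object; "force" is the grip in N (left out, the last holds). Time passes only in rows, so rows that repeat a pose let the fingers close. It gives the time, the measured TCP pose, the force, the opening and the grip force at its end, in the units of the state.
- env.state(): the state, without advancing time (a new reading comes with each control period).
- env.snapshot(name): name is "side" or "top"; returns a dict with "img" (420x560x3 uint8, blue, green, red), "intrinsics" (3x3 intrinsics, pixels), "world_to_cam" (4x4, takes a point from world to camera coordinates). Camera axes: x right, y down, z forward; pixel columns grow to the right and rows downward; lengths in m; the calibration is good to about 2 mm. A picture is of the moment at which its call begins. There is no depth.
- env.job_done(): hands the job in; it is judged then, once.
The state is a dict: "time": time; "q": joint angles; "qvel": joint speeds; "joint_torque": joint torques, N m; "position": TCP position; "orientation": TCP orientation; "force": force on the tool from outside, world axes, zero at the start; "moment": the same for the moment, N m; "width": finger opening in m; "grip_force": force on a finger pad.
Only numpy, scipy, OpenCV 4.12 (cv2) and the standard library are available. Lean on these libraries where they do the work, as an engineer would, in place of code of your own. Each camera call takes 0.05 s, during which the arm holds its last target. There are 200 camera calls.

## Working session

There is one attempt and no reset: what is moved stays moved. The work goes in short steps, Python scripts to look and compute and a tool call to move; the robot and the scene stay as the last step left them, time stands still between calls to the robot, and variables do not carry over. Pictures are saved under pics/ and viewed, at most 10 in all, crops included, and the job is handed in when it is done.

Besides the shell and the picture viewer there is one more tool, called after ">>>" by a JSON object that holds its "fn" and its "kwargs", one argument or row to a line. jog_arm: Moves the arm, as the interface text tells. Shift numbers are shares of 0.4 m and turn numbers shares of 120 degrees, none past 1 either way. Its arguments: {"type":"object","properties":{"deltas":{"type":"string"},"force":{"type":"number"}},"required":["deltas"]}

```bash
mkdir -p pics
cat > h.py <<'E'
import numpy as np, cv2, json
from workcell import env
def snap(n,f):
    s=env.snapshot(n); cv2.imwrite('pics/'+f+'.png',s['img']); np.savez('pics/'+f+'.npz',K=s['intrinsics'],T=s['world_to_cam']); return s
def load(f):
    d=np.load('pics/'+f+'.npz'); return d['K'],d['T']
def ray(f,uv,z):
    K,T=load(f); R=T[:3,:3]; c=-R.T@T[:3,3]
    d=R.T@np.linalg.inv(K)@np.array([uv[0],uv[1],1.]); return c+d*(z-c[2])/d[2]
def proj(f,P):
    K,T=load(f); p=K@(T[:3,:3]@np.array(P,float)+T[:3,3]); return p[:2]/p[2]
E
python3 - <<'E'
from h import *
for n in('top','side'):
    snap(n,n+'0'); K,T=load(n+'0'); R=T[:3,:3]; print(n,K[0,0],K[:2,2],-R.T@T[:3,3],R.round(2).tolist())
print(env.state(), env.finger_overhang)
E
```

```text
top 489.9890516655389 [278.17359305 207.61982439] [0.29460609 0.05489182 1.50828808] [[-0.01, -1.0, 0.01], [-0.98, 0.01, -0.17], [0.17, -0.01, -0.98]]
side 539.9637517852468 [287.61932852 209.8550243 ] [0.00920942 0.59872822 1.00074781] [[-0.68, -0.74, 0.02], [-0.57, 0.51, -0.64], [0.47, -0.45, -0.76]]
{'time': 0.1, 'q': array([-1.31761170e+00,  1.24459006e-01,  1.65153235e+00, -3.25674742e-05,
        1.36750120e+00, -8.26104150e-02]), 'qvel': array([ 8.02459571e-05, -5.63532907e-05, -2.52227211e-03, -2.36612754e-04,
       -4.76679932e-06,  6.38138956e-04]), 'joint_torque': array([-7.18123429e-04, -4.18885696e+01, -3.61096573e+01,  7.76029495e-02,
        4.62095300e-02, -7.07372942e-05]), 'position': array([ 0.21401178, -0.61319236,  0.23850056]), 'orientation': array([-3.13969660e+00, -1.24997846e-04,  3.35801531e-01]), 'force': array([ 0.27973429, -0.2412933 ,  0.47723222]), 'moment': array([-0.03756622,  0.01588363, -0.00871601]), 'grip_force': 0.0, 'width': 0.09500354827585893} 0.025
```

View pics/top0.png

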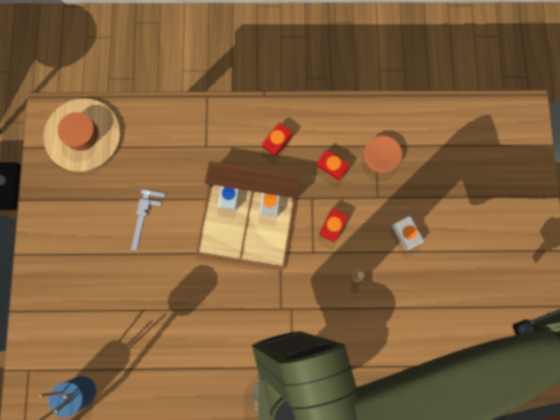

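View pics/side0.png

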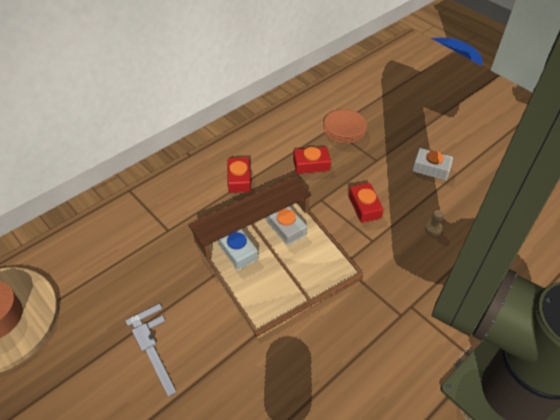

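The top view shows the rack at about (250,215). The clear orange-capped tub in the right lane, at (270,203), is the old one. The blue-capped tub is at (229,196). Orange-capped candidates outside the rack are red tubs at (277,138), (333,163) and (334,225), which are decoys because of their body colour, and the clear tub at (408,233), which is the new one. I'll confirm in an enlarged crop.

Run:
```python
from h import *
a=cv2.imread('pics/top0.png'); b=cv2.imread('pics/side0.png')
c1=cv2.resize(a[155:275,190:440],None,fx=3.2,fy=3.2,interpolation=cv2.INTER_CUBIC)
cv2.imwrite('pics/c1.png',c1)
c2=cv2.resize(b[140:340,180:460],None,fx=2.85,fy=2.85,interpolation=cv2.INTER_CUBIC)
cv2.imwrite('pics/c2.png',c2)
```

```text
(no output)
```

View pics/c1.png

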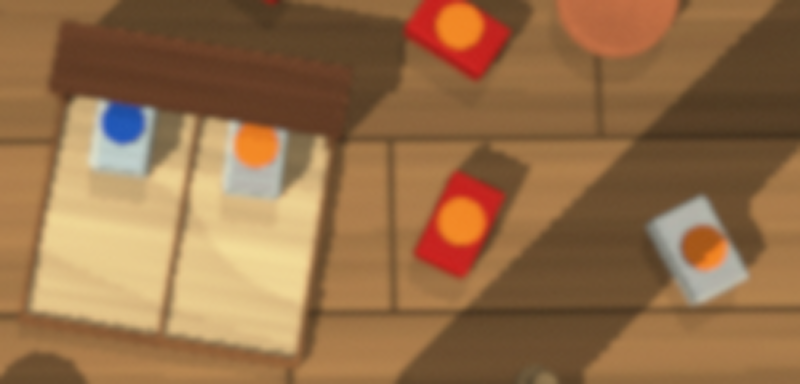

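View pics/c2.png

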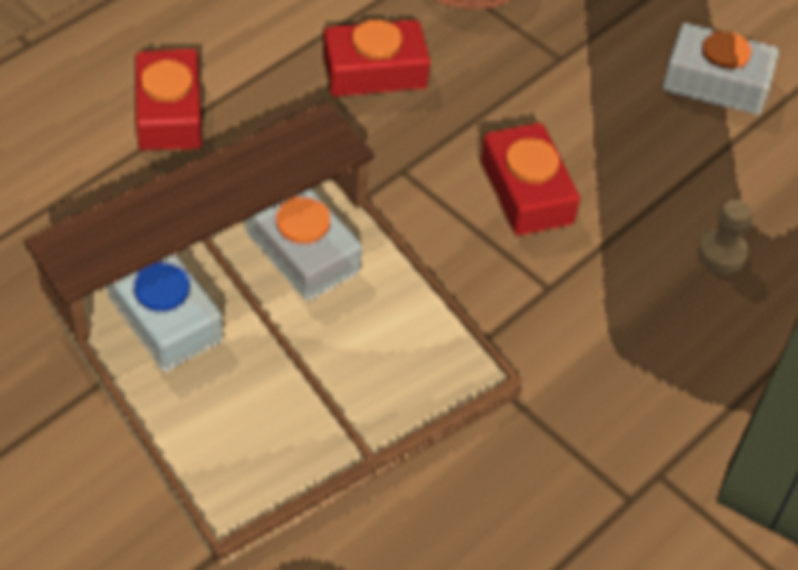

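The crops confirm it: the old tub is in the right lane (cap at crop1 (256,145)), and the new tub is the clear one at crop1 (704,248). The others have red bodies. Next I'll fit the poses.

```bash
cat > m.py <<'E'
from h import *
from scipy.optimize import least_squares
A=lambda u,v:('top0',(u/3.2+190,v/3.2+155)); B=lambda u,v:('side0',(u/2.85+180,v/2.85+140))
def fit(obs,x0):
    def r(p,full=False):
        c,s=np.cos(p[2]),np.sin(p[2]); o=[]
        for (f,uv),q in obs:
            P=[p[0]+c*q[0]-s*q[1],p[1]+s*q[0]+c*q[1],q[2]]
            o.append(proj(f,P)-np.array(uv))
        return np.array(o) if full else np.ravel(o)
    p=least_squares(r,x0,loss='soft_l1').x
    print(p.round(4),'\n',r(p,True).round(1).tolist()); return p
m=1e-3
rack=[(A(50,93),(45*m,.14,.073)),(A(347,137),(45*m,-.14,.073)),(A(63,22),(.115,.14,.073)),(A(353,68),(.115,-.14,.073)),
(A(163,330),(-.16,0,.018)),(B(372,155),(45*m,-.14,.073)),(B(28,243),(.115,.14,.073)),(B(335,105),(.115,-.14,.073)),(B(370,452),(-.16,0,.018))]
x0=ray('top0',(250,213),.012)
print('rack');R=fit(rack,[x0[0],x0[1],-.1])
for n,a,b,z in(('old',A(256,145),B(303,220),.058),('blue',A(123,122),B(161,287),.058),('new',A(704,248),B(727,50),.046)):
    pa,pb=ray(*a,z),ray(*b,z); print(n,pa.round(4),pb.round(4))
    d=(pa+pb)[:2]/2-R[:2]; c,s=np.cos(R[2]),np.sin(R[2]); print('  rackframe',c*d[0]+s*d[1],-s*d[0]+c*d[1])
print('new'); pn=ray(*A(704,248),.046)
n=[A(646,224),A(703,195),A(748,271)]
print([ray(*q,.038).round(4) for q in n])
print('old front',[ray(*q,.05).round(4) for q in(A(223,188),A(279,195))])
E
python3 m.py
```

```text
rack
[ 0.554   0.1273 -0.1706] 
 [[-0.6, -0.1], [-1.1, 1.0], [-0.3, -0.3], [0.6, 0.1], [-0.6, 2.4], [1.8, -1.3], [-0.8, -2.2], [-1.8, -2.4], [1.4, 0.3]]
old [0.5736 0.0633 0.058 ] [0.5703 0.0667 0.058 ]
  rackframe 0.02825450314860152 -0.0583160747035339
blue [0.5965 0.1887 0.058 ] [0.5936 0.1922 0.058 ]
  rackframe 0.029801497241232416 0.06918969102597512
new [ 0.4742 -0.3576  0.046 ] [ 0.4706 -0.3535  0.046 ]
  rackframe 0.0015610824685721725 -0.48965011895591554
new
[array([ 0.4985, -0.3059,  0.038 ]), array([ 0.5259, -0.3617,  0.038 ]), array([ 0.453 , -0.4002,  0.038 ])]
old front [array([0.5341, 0.0947, 0.05  ]), array([0.527, 0.042, 0.05 ])]
```

```bash
cat > ov.py <<'E'
from m import *
def P(x,y,z,p=R):
    c,s=np.cos(p[2]),np.sin(p[2]); x,y=x*m,y*m; return [p[0]+c*x-s*y,p[1]+s*x+c*y,z*m]
L=[((45,140,73),(45,-140,73)),((45,-140,73),(115,-140,73)),((115,-140,73),(115,140,73)),((115,140,73),(45,140,73)),
((-160,132,12),(-160,-132,12)),((-160,0,18),(40,0,18)),((-160,132,18),(40,132,18)),((-160,-132,18),(40,-132,18))]
def over(f,x0,y0,w,h,k):
    im=cv2.imread('pics/'+f+'.png')[y0:y0+h,x0:x0+w]; im=cv2.resize(im,None,fx=k,fy=k,interpolation=cv2.INTER_CUBIC)
    for a,b in L:
        q=[((proj(f,P(*t))-[x0,y0]+.5)*k).astype(int) for t in(a,b)]
        cv2.line(im,tuple(map(int,q[0])),tuple(map(int,q[1])),(255,255,0),1,cv2.LINE_AA)
    return im
E
python3 - <<'E' | tail -1
from ov import *
a=over('top0',190,155,120,125,3.3);b=over('side0',185,170,180,170,2.2)
H=max(a.shape[0],b.shape[0]); pad=lambda i:cv2.copyMakeBorder(i,0,H-i.shape[0],0,0,0)
o=np.hstack([pad(a),pad(b)]); cv2.imwrite('pics/ov.png',o); print(o.shape)
E
```

```text
(412, 792, 3)
```

View pics/ov.png

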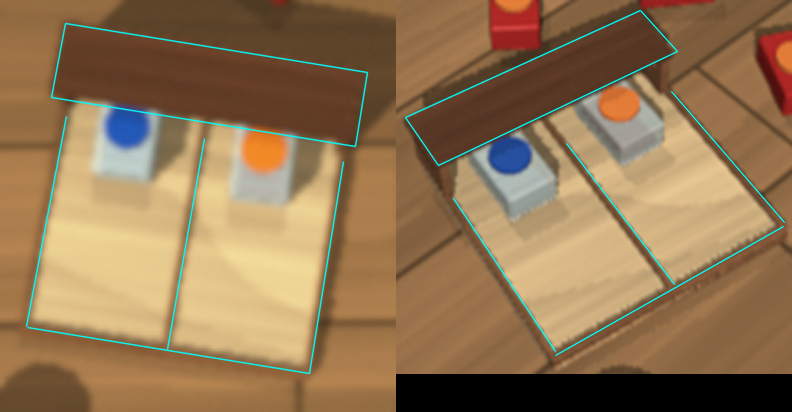

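The overlay matches to about 1–2 px (3–4 mm) in both views. In rack coordinates the old tub is at about (28,-58) and the blue one at (30,69). Now I'll move over the old tub.

```bash
cat > go.py <<'E'
import sys
from h import *
from scipy.spatial.transform import Rotation as Ro
RK=np.array([.554,.1273,-.1706])
def W(x,y):
    c,s=np.cos(RK[2]),np.sin(RK[2]); x,y=x/1e3,y/1e3; return [RK[0]+c*x-s*y,RK[1]+s*x+c*y]
def d(pos,yaw):
    s=env.state(); T=Ro.from_euler('xyz',s['orientation']); t=T.inv().apply(np.array(pos)-s['position'])
    r=(T.inv()*Ro.from_euler('xyz',[np.pi,0,yaw])).as_rotvec()
    return (t/.4).round(4),(np.degrees(r)/120).round(4)
def rackpos():
    s=env.state(); p=s['position'][:2]-RK[:2]; c,k=np.cos(RK[2]),np.sin(RK[2])
    return (np.array([c*p[0]+k*p[1],-k*p[0]+c*p[1],s['position'][2]])*1e3).round(1),s['orientation'].round(4),s['width'],s['force'].round(1),s['time']
E
python3 - <<'E'
from go import *
p=W(8,-59); print(p); print(*d(p+[.20],-.1706)); q=(np.array(p)+[.214,-.613])/2; print(*d(list(q)+[.2],.08))
E
```

```text
[np.float64(0.5518672181439163), np.float64(0.06779830891853275)]
[ 1.3585 -1.3289  0.0989] [-9.000e-04  2.000e-04  2.418e-01]
[ 0.6793 -0.6646  0.0976] [-9.000e-04  1.000e-04  1.221e-01]
```

>>> {"fn": "jog_arm", "kwargs": {
  "deltas": "0.52 -0.51 0.08 0 0 0.242 0.68; 0.52 -0.51 0.08 0 0 0.242 0.68; 0.52 -0.51 0.08 0 0 0.242 0.68; 0.52 -0.51 0.08 0 0 0.242 0.68; 0.52 -0.51 0.08 0 0 0.242 0.68"
}}

```text
time: 0.72
position: [0.3437, -0.35, 0.2068]
orientation: [-3.141, 0.001, -0.17]
force: [-0.3, -0.3, 0.4]
width: 0.0799
grip_force: 0.0
```

Run:
```python
from go import *
print(*d(W(8,-59)+[.16],-.1706)); print(env.state()['qvel'].round(2),env.state()['time'])
```

```text
[ 0.3363 -1.1172  0.1177] [-0.0005  0.0003  0.0003]
[ 0.6  -0.27  0.28 -0.01 -0.03  0.6 ] 0.725
```

>>> {"fn": "jog_arm", "kwargs": {
  "deltas": "0.2 -0.7 0 0 0 0 0.68; 0.2 -0.7 0 0 0 0 0.68; 0.2 -0.7 0 0 0 0 0.68; 0.2 -0.7 0 0 0 0 0.68; 0.2 -0.7 0 0 0 0 0.68; "
}}

```text
time: 1.35
position: [0.4702, -0.0877, 0.2074]
orientation: [-3.141, 0.0, -0.169]
force: [1.0, -0.3, 0.1]
width: 0.0799
grip_force: 0.0
```

Run:
```python
from go import *
print(*d(W(8,-59)+[.12],-.1706)); print(env.state()['qvel'].round(2),env.state()['time'])
```

```text
[ 0.136  -0.4176  0.2185] [-0.0001  0.0001  0.0007]
[ 0.68  0.19 -0.15 -0.01 -0.04  0.68] 1.35
```

>>> {"fn": "jog_arm", "kwargs": {
  "deltas": "0.13 -0.39 0.1 0 0 0 0.68; 0.13 -0.39 0.15 0 0 0 0.68; 0.13 -0.39 0.15 0 0 0 0.68; 0.13 -0.39 0.15 0 0 0 0.68; 0.13 -0.39 0.15 0 0 0 0.68"
}}

```text
time: 1.98
position: [0.5473, 0.0544, 0.1474]
orientation: [3.141, 0.001, -0.171]
force: [-0.5, 0.0, 0.4]
width: 0.0798
grip_force: 0.0
```

Run:
```python
from go import *
print(*d(W(8,-59)+[.045],-.1706)); print(env.state()['qvel'].round(2))
s=snap('side','s1'); im=s['img'][150:300,220:420]; cv2.imwrite('pics/s1c.png',cv2.resize(im,None,fx=4,fy=4,interpolation=cv2.INTER_CUBIC))
```

```text
[ 0.0057 -0.035   0.2561] [ 0.0003  0.0003 -0.    ]
[-0.02 -0.02 -0.   -0.   -0.   -0.  ]
```

View pics/s1c.png

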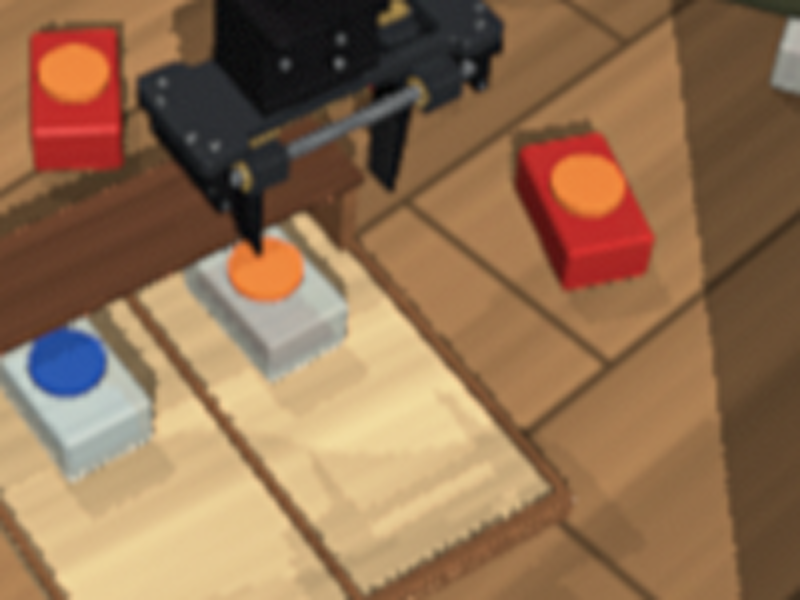

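The side view shows the gripper above the old tub, fingertips at crop (258,250) and (390,187). I can use these to check the camera offset against the TCP.

Run:
```python
from go import *
z=env.state()['position'][2]-.025
a=ray('s1',(284.5,212.5),z);b=ray('s1',(317.5,196.75),z);print(a,b,np.linalg.norm(a-b),(a+b)/2-env.state()['position'])
print(rackpos())
c=ray('s1',(220+266/4,150+269/4),.058);print(c)
```

```text
[0.54361159 0.09762502 0.12301818] [0.52884855 0.01407398 0.12301818] 0.08484529200833311 [-0.01129135  0.00190896 -0.025     ]
(array([  6.1, -73.4, 148. ]), array([ 3.1413e+00, -4.0000e-04, -1.7160e-01]), 0.07978048859896227, array([-1.3,  0.4, -0.8]), 2.025)
[0.56986351 0.06653629 0.058     ]
```

>>> {"fn": "jog_arm", "kwargs": {
  "deltas": "0.005 -0.035 0.06 0 0 0 0.68; 0.005 -0.035 0.16 0 0 0 0.68; 0.005 -0.035 0.256 0 0 0 0.68; 0.005 -0.035 0.256 0 0 0 0.68; 0.005 -0.035 0.256 0 0 0 0.68"
}}

```text
time: 2.65
position: [0.5532, 0.0673, 0.0473]
orientation: [-3.141, -0.003, -0.172]
force: [0.1, -0.2, 1.5]
width: 0.0798
grip_force: 0.0
```

Run:
```python
from go import *
print(rackpos())
```

```text
(array([  9.4, -59.2,  47.3]), array([-3.141e+00, -2.900e-03, -1.723e-01]), 0.07979724611509201, array([ 0.1, -0.2,  1.5]), 2.65)
```

>>> {"fn": "jog_arm", "kwargs": {
  "deltas": "0 0 0 0 0 0 -0.2; 0 0 0 0 0 0 -0.2; 0 0 0 0 0 0 -0.2; 0 0 0 0 0 0 -0.2; 0 0 0 0 0 0 -0.2",
  "force": 15
}}

```text
time: 3.28
position: [0.5525, 0.068, 0.0462]
orientation: [3.141, -0.001, -0.171]
force: [-2.3, -1.5, 5.4]
width: 0.0562
grip_force: 14.9
```

Run:
```python
from go import *
print(rackpos())
for x in(-60,-128,-135): print(x,*d(W(x,-66)+[.045],-.1706))
```

```text
(array([  8.6, -58.7,  46.2]), array([ 3.1415e+00, -1.0000e-03, -1.7080e-01]), 0.056247027886803, array([-2.3, -1.5,  5.4]), 3.275)
-60 [-0.1715  0.0183  0.0029] [ 0.0001 -0.0005 -0.0001]
-128 [-0.3415  0.0183  0.0027] [ 0.0001 -0.0005 -0.0001]
-135 [-0.359   0.0183  0.0027] [ 0.0001 -0.0005 -0.0001]
```

>>> {"fn": "jog_arm", "kwargs": {
  "deltas": "-0.06 0.005 -0.002 0 0 0 -0.2; -0.12 0.01 -0.002 0 0 0 -0.2; -0.19 0.015 -0.002 0 0 0 -0.2; -0.26 0.018 -0.002 0 0 0 -0.2; -0.31 0.018 -0.002 0 0 0 -0.2"
}}

```text
time: 3.9
position: [0.4282, 0.0823, 0.0462]
orientation: [-3.141, -0.002, -0.171]
force: [1.8, -0.1, 1.6]
width: 0.0567
grip_force: 14.9
```

>>> {"fn": "jog_arm", "kwargs": {
  "deltas": "-0.01 0 0 0 0 0 -0.2; -0.015 0 0 0 0 0 -0.2; -0.02 0 0 0 0 0 -0.2; -0.02 0 0 0 0 0 -0.2"
}}

```text
time: 4.4
position: [0.4211, 0.0834, 0.0462]
orientation: [-3.141, -0.0, -0.171]
force: [0.7, 0.7, 1.3]
width: 0.056
grip_force: 14.9
```

Run:
```python
from go import *
print(rackpos())
```

```text
(array([-123.6,  -65.8,   46.2]), array([-3.1415e+00, -1.0000e-04, -1.7120e-01]), 0.05601263389935494, array([0.7, 0.7, 1.3]), 4.4)
```

>>> {"fn": "jog_arm", "kwargs": {
  "deltas": "-0.006 0 0 0 0 0 -0.2; -0.012 0 0 0 0 0 -0.2; -0.018 0 0 0 0 0 -0.2; -0.018 0 0 0 0 0 -0.2"
}}

```text
time: 4.9
position: [0.4134, 0.0847, 0.0461]
orientation: [-3.142, 0.0, -0.171]
force: [1.3, 0.1, 1.5]
width: 0.056
grip_force: 14.9
```

>>> {"fn": "jog_arm", "kwargs": {
  "deltas": "-0.004 0 0 0 0 0 -0.2; -0.008 0 0 0 0 0 -0.2; -0.008 0 0 0 0 0 -0.2"
}}

```text
time: 5.28
position: [0.4103, 0.0852, 0.0461]
orientation: [-3.142, -0.0, -0.171]
force: [0.7, 0.1, 1.5]
width: 0.0563
grip_force: 14.9
```

>>> {"fn": "jog_arm", "kwargs": {
  "deltas": "-0.004 0 0 0 0 0 -0.2; -0.008 0 0 0 0 0 -0.2; -0.008 0 0 0 0 0 -0.2"
}}

```text
time: 5.65
position: [0.4085, 0.0855, 0.0464]
orientation: [-3.142, -0.004, -0.171]
force: [6.0, -1.9, -1.0]
width: 0.0559
grip_force: 14.9
```

Run:
```python
from go import *
print(rackpos())
```

```text
(array([-136.3,  -65.9,   46.4]), array([-3.1415, -0.0038, -0.1713]), 0.05593327368375602, array([ 6. , -1.9, -1. ]), 5.65)
```

>>> {"fn": "jog_arm", "kwargs": {
  "deltas": "0.002 0 0 0 0 0 -0.2; 0.002 0 0 0 0 0 0.6; 0.002 0 0 0 0 0 0.6; 0.002 0 0 0 0 0 0.6"
}}

```text
time: 6.15
position: [0.4073, 0.0857, 0.0456]
orientation: [3.141, 0.002, -0.171]
force: [-1.0, -0.3, 0.1]
width: 0.0753
grip_force: 0.0
```

>>> {"fn": "jog_arm", "kwargs": {
  "deltas": "0 0 -0.06 0 0 0 0.6; 0 0 -0.15 0 0 0 0.6; 0 0 -0.3 0 0 0 0.6; 0 0.2 -0.35 0 0 0 0.6; 0 0.35 -0.35 0 0 0 0.6"
}}

```text
time: 6.78
position: [0.3877, -0.0363, 0.1872]
orientation: [3.141, -0.004, -0.167]
force: [1.2, -1.2, 0.0]
width: 0.0761
grip_force: 0.0
```

>>> {"fn": "jog_arm", "kwargs": {
  "deltas": "0 0.5 0 0 0 0 0.6; 0 0.5 0 0 0 0 0.6; 0 0.5 0 0 0 0 0.6; 0 0.5 0 0 0 0 0.6"
}}

```text
time: 7.28
position: [0.3519, -0.2353, 0.185]
orientation: [-3.141, 0.001, -0.176]
force: [0.9, 0.8, -0.5]
width: 0.076
grip_force: 0.0
```

Run:
```python
from go import *
print(rackpos(), env.state()['position'])
a=snap('side','s2')['img'];b=snap('top','t2')['img']
o=[cv2.resize(b[155:275,190:310],(400,400),interpolation=cv2.INTER_CUBIC),cv2.resize(a[170:350,185:365],(400,400),interpolation=cv2.INTER_CUBIC)]
n=[cv2.resize(b[200:265,375:440],(200,200),interpolation=cv2.INTER_CUBIC),cv2.resize(a[135:200,400:465],(200,200),interpolation=cv2.INTER_CUBIC)]
o=np.vstack([np.hstack(o),cv2.copyMakeBorder(np.hstack(n),0,0,0,400,0)]);cv2.imwrite('pics/v2.png',o)
```

```text
(array([-137.6, -391.7,  185. ]), array([-3.1414e+00,  7.0000e-04, -1.7640e-01]), 0.07600509870137577, array([ 0.9,  0.8, -0.5]), 7.275) [ 0.35190397 -0.2353163   0.18497124]
```

View pics/v2.png

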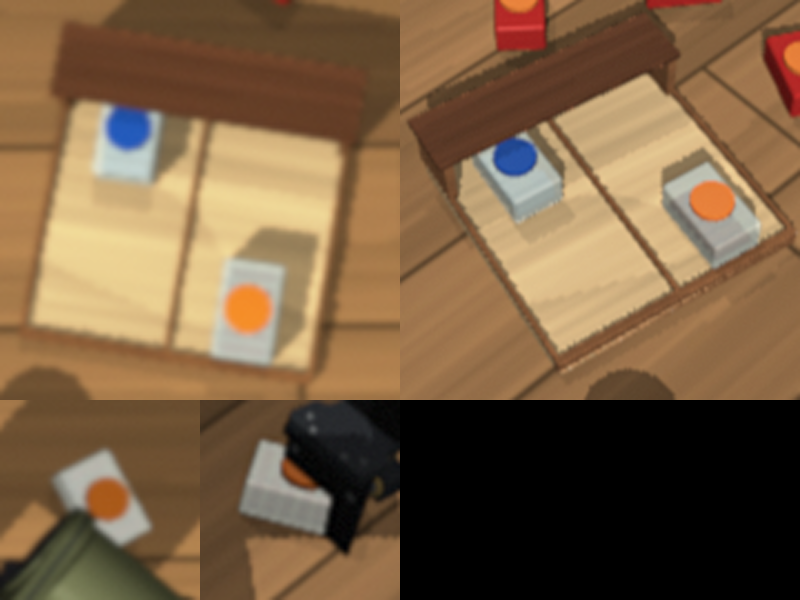

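The old tub stands against the lip, flat and straight, with its cap at top px (264.4,247.4). The blue tub has not moved, and neither has the new tub. Now the grasp for the new one.

Run:
```python
from go import *
c,s=np.cos(RK[2]),np.sin(RK[2])
for f,uv in(('t2',(264.4,247.4)),('s2',(325.4,260))):
    p=ray(f,uv,.058); q=p[:2]-RK[:2]; print(p, (c*q[0]+s*q[1])*1e3,(-s*q[0]+c*q[1])*1e3)
k=65/200
C=[ray('t2',(375+u*k,200+v*k),.038)[:2] for u,v in((55,478-400),(105,50),(150,125))]
print(C,np.arctan2(*(C[1]-C[2])[::-1]),np.arctan2(*(C[0]-C[1])[::-1])-np.pi/2, np.linalg.norm(C[1]-C[2]),np.linalg.norm(C[0]-C[1]))
n=np.array([.4724,-.3556]); y=.47; u=np.array([np.cos(y),np.sin(y)]); g=n-.024*u; print(g,*d(list(g)+[.10],y))
```

```text
[0.43164033 0.08078082 0.058     ] -112.68564935216708 -66.61731034707176
[0.42842163 0.08407116 0.058     ] -116.41624375597922 -63.92118765226068
[array([ 0.49738425, -0.30892547]), array([ 0.52496326, -0.35992236]), array([ 0.45013959, -0.40005914])] 0.49235592576410364 0.4957507935007843 0.08490903022563452 0.05797659669363764
[ 0.45100236 -0.36646927] [0.3001 0.2856 0.2111] [-6.000e-04  3.000e-04 -3.074e-01]
```

>>> {"fn": "jog_arm", "kwargs": {
  "deltas": "0.1 0.1 0.05 0 0 -0.09 0.68; 0.2 0.2 0.1 0 0 -0.18 0.68; 0.29 0.28 0.15 0 0 -0.27 0.68; 0.301 0.286 0.18 0 0 -0.316 0.68; 0.301 0.286 0.21 0 0 -0.316 0.68"
}}

```text
time: 8.0
position: [0.4533, -0.3641, 0.0999]
orientation: [-3.14, 0.0, 0.492]
force: [0.3, -0.1, 0.1]
width: 0.08
grip_force: 0.0
```

Run:
```python
from go import *
print(env.state()['qvel'].round(2))
n=np.array([.4724,-.3556]); y=.485; u=np.array([np.cos(y),np.sin(y)]); g=n-.024*u; print(g,*d(list(g)+[.034],y))
```

```text
[-0.    0.08  0.08 -0.   -0.17  0.02]
[ 0.4511678 -0.366789 ] [-0.0079  0.0038  0.1648] [-0.0008  0.      0.0034]
```

>>> {"fn": "jog_arm", "kwargs": {
  "deltas": "-0.008 0.004 0.05 0 0 0.003 0.68; -0.008 0.004 0.12 0 0 0.003 0.68; -0.008 0.004 0.164 0 0 0.003 0.68; -0.008 0.004 0.164 0 0 0.003 0.68; -0.008 0.004 0.164 0 0 0.003 0.68"
}}

```text
time: 8.62
position: [0.4506, -0.3691, 0.0363]
orientation: [3.14, -0.0, 0.484]
force: [-0.6, -0.1, 0.4]
width: 0.08
grip_force: 0.0
```

>>> {"fn": "jog_arm", "kwargs": {
  "deltas": "0 0 0 0 0 0 -0.2; 0 0 0 0 0 0 -0.2; 0 0 0 0 0 0 -0.2; 0 0 0 0 0 0 -0.2; 0 0 0 0 0 0 -0.2",
  "force": 25
}}

```text
time: 9.25
position: [0.4505, -0.3693, 0.0361]
orientation: [3.14, -0.0, 0.484]
force: [0.1, -1.3, 3.4]
width: 0.056
grip_force: 24.8
```

Run:
```python
from go import *
print(env.state())
```

```text
{'time': 9.25, 'q': array([-7.78730817e-01,  1.88614877e-01,  1.94776033e+00, -1.93647939e-04,
        1.00392642e+00,  3.07681599e-01]), 'qvel': array([ 0.00078813,  0.00150886,  0.00014705,  0.001454  , -0.00066081,
        0.0009303 ]), 'joint_torque': array([ 3.86970118e-01, -3.69846296e+01, -2.83641243e+01,  2.41441699e-01,
        1.65546737e-01,  2.07405881e-02]), 'position': array([ 0.45051666, -0.36930871,  0.03605031]), 'orientation': array([ 3.14031276e+00, -2.35167498e-04,  4.84487944e-01]), 'force': array([ 0.10613579, -1.33886938,  3.37960588]), 'moment': array([-0.18901699, -0.0157683 ,  0.02780108]), 'grip_force': 24.783261716365814, 'width': 0.055987130543589635}
```

>>> {"fn": "jog_arm", "kwargs": {
  "deltas": "0 0 -0.05 0 0 0 -0.2; 0 0 -0.15 0 0 0 -0.2; 0 0 -0.28 0 0 0 -0.2; 0 0 -0.36 0 0 0 -0.2; 0 0 -0.36 0 0 0 -0.2"
}}

```text
time: 9.88
position: [0.4515, -0.37, 0.1835]
orientation: [3.135, -0.002, 0.485]
force: [0.1, -0.3, -3.1]
width: 0.0561
grip_force: 24.8
```

Run:
```python
from go import *
print(rackpos(),*d(W(-36,-66)+[.18],-.1706))
```

```text
(array([ -16.6, -507.5,  183.5]), array([ 3.135e+00, -2.200e-03,  4.845e-01]), 0.05611781626151493, array([ 0.1, -0.3, -3.1]), 9.875) [ 0.634  -0.9048  0.0043] [ 0.0027 -0.002   0.3128]
```

>>> {"fn": "jog_arm", "kwargs": {
  "deltas": "0.06 -0.08 0 0 0 0.07 -0.2; 0.13 -0.18 0 0 0 0.15 -0.2; 0.21 -0.29 0 0 0 0.23 -0.2; 0.28 -0.39 0 0 0 0.313 -0.2; 0.34 -0.48 0 0 0 0.313 -0.2"
}}

```text
time: 10.5
position: [0.4795, -0.1332, 0.1768]
orientation: [-3.14, 0.004, -0.172]
force: [-0.1, -0.5, -2.4]
width: 0.056
grip_force: 24.8
```

Run:
```python
from go import *
print(rackpos(),*d(W(-36,-66)+[.12],-.1706))
```

```text
(array([ -29.1, -269.4,  176.8]), array([-3.1404,  0.0044, -0.1717]), 0.05600042805450053, array([-0.1, -0.5, -2.4]), 10.5) [-0.0171 -0.5083  0.1425] [-0.0006  0.0021 -0.0005]
```

>>> {"fn": "jog_arm", "kwargs": {
  "deltas": "-0.017 -0.13 0 0 0 0 -0.2; -0.017 -0.26 0 0 0 0 -0.2; -0.017 -0.4 0.03 0 0 0 -0.2; -0.017 -0.49 0.08 0 0 0 -0.2; -0.017 -0.49 0.1 0 0 0 -0.2"
}}

```text
time: 11.12
position: [0.5053, 0.0608, 0.1356]
orientation: [3.141, 0.007, -0.167]
force: [-0.3, -1.1, -2.2]
width: 0.0563
grip_force: 24.8
```

>>> {"fn": "jog_arm", "kwargs": {
  "deltas": "0 0 0 0 0 0 -0.2; 0 0 0 0 0 0 -0.2"
}}

```text
time: 11.38
position: [0.5076, 0.0578, 0.1393]
orientation: [3.141, 0.0, -0.173]
force: [0.5, 0.6, -2.1]
width: 0.0562
grip_force: 24.8
```

Run:
```python
from go import *
print(rackpos(),*d(W(-36,-66)+[.06],-.1706))
a=snap('side','s3')['img']
cv2.imwrite('pics/v3.png',cv2.resize(a[150:300,220:420],(800,600),interpolation=cv2.INTER_CUBIC))
```

```text
(array([-33.9, -76.4, 139.3]), array([ 3.1414e+00,  3.0000e-04, -1.7250e-01]), 0.056195750421508345, array([ 0.5,  0.6, -2.1]), 11.375) [-0.0053 -0.026   0.1983] [ 0.0001  0.0002 -0.0009]
```

View pics/v3.png

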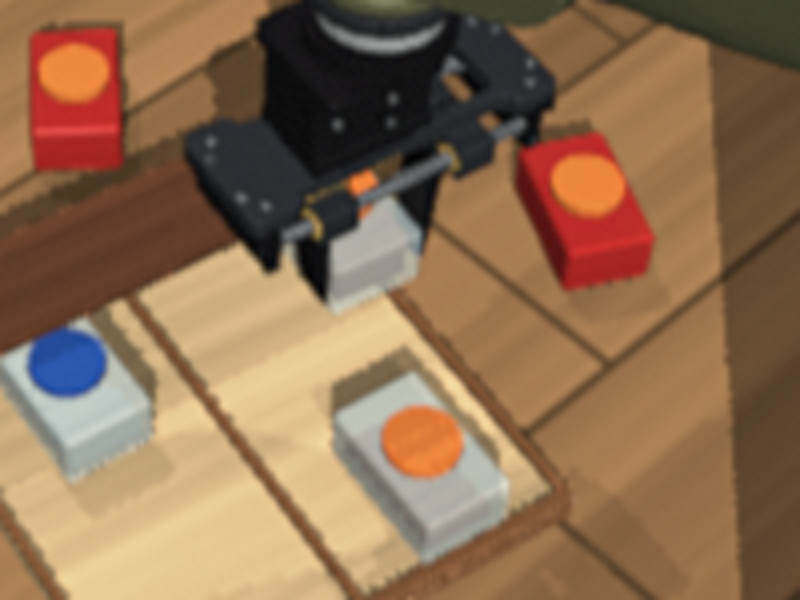

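The new tub is held straight near its front end, above the gap between the old tub and the board. Lowering.

>>> {"fn": "jog_arm", "kwargs": {
  "deltas": "-0.004 -0.026 0.05 0 0 0 -0.2; -0.004 -0.026 0.12 0 0 0 -0.2; -0.004 -0.026 0.18 0 0 0 -0.2; -0.004 -0.026 0.205 0 0 0 -0.2; -0.004 -0.026 0.205 0 0 0 -0.2"
}}

```text
time: 12.05
position: [0.5079, 0.0688, 0.0574]
orientation: [3.141, 0.001, -0.172]
force: [-0.9, -0.3, -1.7]
width: 0.056
grip_force: 24.8
```

>>> {"fn": "jog_arm", "kwargs": {
  "deltas": "0 0 0.005 0 0 0 -0.2; 0 0 0.008 0 0 0 -0.2; 0 0 0.008 0 0 0 -0.2"
}}

```text
time: 12.42
position: [0.5083, 0.0693, 0.0547]
orientation: [-3.141, -0.001, -0.171]
force: [0.0, 0.9, -2.4]
width: 0.0562
grip_force: 24.8
```

Run:
```python
from go import *
print(rackpos(),*d(W(-36,-66)+[.0485],-.1706))
```

```text
(array([-35.2, -64.9,  54.7]), array([-3.1414e+00, -8.0000e-04, -1.7100e-01]), 0.05619072832502885, array([ 0. ,  0.9, -2.4]), 12.425) [-0.002   0.0026  0.0156] [-0.0001 -0.0004 -0.0002]
```

>>> {"fn": "jog_arm", "kwargs": {
  "deltas": "0 0.002 0.005 0 0 0 -0.2; 0 0.002 0.01 0 0 0 -0.2; 0 0.002 0.01 0 0 0 -0.2"
}}

```text
time: 12.8
position: [0.5075, 0.0684, 0.0499]
orientation: [3.141, 0.001, -0.171]
force: [-0.5, -0.2, -1.7]
width: 0.0564
grip_force: 24.8
```

>>> {"fn": "jog_arm", "kwargs": {
  "deltas": "0 0 0.004 0 0 0 -0.2; 0 0 0.004 0 0 0 -0.2; 0 0 0.004 0 0 0 -0.2"
}}

```text
time: 13.18
position: [0.5078, 0.0685, 0.0486]
orientation: [-3.142, -0.0, -0.171]
force: [0.4, -0.4, -2.1]
width: 0.0559
grip_force: 24.8
```

>>> {"fn": "jog_arm", "kwargs": {
  "deltas": "0 0 0.003 0 0 0 -0.2; 0 0 0.003 0 0 0 -0.2; 0 0 0.003 0 0 0 -0.2"
}}

```text
time: 13.55
position: [0.508, 0.0685, 0.0481]
orientation: [3.142, -0.0, -0.171]
force: [-4.1, -0.7, 5.3]
width: 0.0561
grip_force: 24.8
```

The tub is touching the floor. I'll release and regrip so that it sits flat before the slide.

>>> {"fn": "jog_arm", "kwargs": {
  "deltas": "0 0 0 0 0 0 0.4; 0 0 0 0 0 0 0.4; 0 0 -0.002 0 0 0 0.4; 0 0 -0.002 0 0 0 0.4"
}}

```text
time: 14.05
position: [0.5079, 0.0684, 0.0482]
orientation: [-3.142, -0.0, -0.171]
force: [-0.2, 0.8, 0.4]
width: 0.0665
grip_force: 0.0
```

>>> {"fn": "jog_arm", "kwargs": {
  "deltas": "0 0 0 0 0 0 -0.2; 0 0 0 0 0 0 -0.2; 0 0 0 0 0 0 -0.2; 0 0 0 0 0 0 -0.2",
  "force": 12
}}

```text
time: 14.55
position: [0.5078, 0.0685, 0.0482]
orientation: [-3.142, 0.0, -0.171]
force: [0.4, -0.6, -0.1]
width: 0.0564
grip_force: 11.9
```

Run:
```python
from go import *
print(rackpos(),*d(W(10,-66)+[.0485],-.1706))
```

```text
(array([-35.5, -65.8,  48.2]), array([-3.1416,  0.    , -0.171 ]), 0.05641050241137107, array([ 0.4, -0.6, -0.1]), 14.55) [ 0.1139  0.0004 -0.0008] [-0.      0.     -0.0002]
```

>>> {"fn": "jog_arm", "kwargs": {
  "deltas": "0.02 0 0 0 0 0 -0.2; 0.05 0 0 0 0 0 -0.2; 0.08 0 0 0 0 0 -0.2; 0.105 0 0 0 0 0 -0.2; 0.105 0 0 0 0 0 -0.2"
}}

```text
time: 15.18
position: [0.5504, 0.061, 0.0482]
orientation: [-3.141, -0.001, -0.171]
force: [-0.2, -0.6, 0.0]
width: 0.0562
grip_force: 11.9
```

>>> {"fn": "jog_arm", "kwargs": {
  "deltas": "0.006 0 0 0 0 0 -0.2; 0.012 0 0 0 0 0 -0.2; 0.018 0 0 0 0 0 -0.2; 0.018 0 0 0 0 0 -0.2"
}}

```text
time: 15.68
position: [0.5566, 0.0601, 0.0482]
orientation: [-3.141, -0.001, -0.171]
force: [0.5, -0.1, -1.5]
width: 0.0563
grip_force: 11.9
```

Run:
```python
from go import *
print(rackpos())
```

```text
(array([ 14. , -65.8,  48.2]), array([-3.1415e+00, -8.0000e-04, -1.7100e-01]), 0.05631685701920383, array([ 0.5, -0.1, -1.5]), 15.675)
```

>>> {"fn": "jog_arm", "kwargs": {
  "deltas": "0.004 0 0 0 0 0 -0.2; 0.008 0 0 0 0 0 -0.2; 0.008 0 0 0 0 0 -0.2"
}}

```text
time: 16.05
position: [0.5597, 0.0595, 0.0482]
orientation: [-3.142, -0.001, -0.171]
force: [-0.5, -0.8, -1.0]
width: 0.056
grip_force: 11.9
```

>>> {"fn": "jog_arm", "kwargs": {
  "deltas": "0.004 0 0 0 0 0 -0.2; 0.006 0 0 0 0 0 -0.2; 0.006 0 0 0 0 0 -0.2"
}}

```text
time: 16.42
position: [0.5607, 0.0593, 0.0482]
orientation: [3.141, 0.003, -0.171]
force: [-6.8, 1.2, 3.8]
width: 0.056
grip_force: 11.9
```

Run:
```python
from go import *
print(rackpos())
```

```text
(array([ 18.2, -65.9,  48.2]), array([ 3.1412,  0.0032, -0.171 ]), 0.05596998109805469, array([-6.8,  1.2,  3.8]), 16.425)
```

It has reached the back stop, with grasp x at 18 against the expected 19. Releasing and retreating.

>>> {"fn": "jog_arm", "kwargs": {
  "deltas": "-0.002 0 0 0 0 0 -0.2; -0.002 0 0 0 0 0 0.6; -0.002 0 0 0 0 0 0.6; -0.002 0 0 0 0 0 0.6; -0.002 0 0 0 0 0 0.6"
}}

```text
time: 17.05
position: [0.5612, 0.0592, 0.0483]
orientation: [-3.142, -0.0, -0.171]
force: [-0.3, 0.1, -0.0]
width: 0.0759
grip_force: 0.0
```

>>> {"fn": "jog_arm", "kwargs": {
  "deltas": "0 0 -0.05 0 0 0 0.6; 0 0 -0.15 0 0 0 0.6; 0 0 -0.3 0 0 0 0.6; 0 0.2 -0.35 0 0 0 0.6; 0 0.35 -0.35 0 0 0 0.6"
}}

```text
time: 17.68
position: [0.5415, -0.063, 0.1917]
orientation: [3.141, -0.007, -0.169]
force: [1.4, -0.8, -0.5]
width: 0.076
grip_force: 0.0
```

>>> {"fn": "jog_arm", "kwargs": {
  "deltas": "0 0.5 0 0 0 0 0.6; 0 0.5 0 0 0 0 0.6; 0 0.5 0 0 0 0 0.6; 0 0.5 0 0 0 0 0.6; 0 0.5 0 0 0 0 0.6"
}}

```text
time: 18.3
position: [0.5061, -0.2595, 0.1882]
orientation: [-3.141, -0.001, -0.173]
force: [-0.2, -0.1, -0.1]
width: 0.0763
grip_force: 0.0
```

Run:
```python
from go import *
a=snap('side','s4')['img'];b=snap('top','t4')['img']
o=[cv2.resize(b[155:275,190:310],(400,400),interpolation=cv2.INTER_CUBIC),cv2.resize(a[170:350,185:365],(400,400),interpolation=cv2.INTER_CUBIC)]
cv2.imwrite('pics/v4.png',np.hstack(o))
```

```text
(no output)
```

View pics/v4.png

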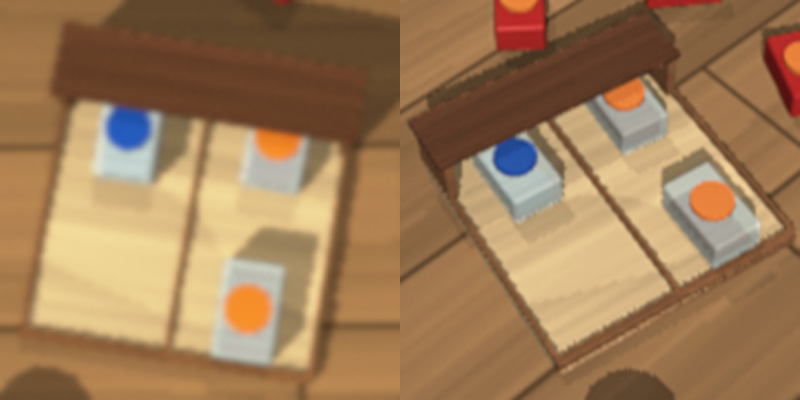

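The top view shows the new tub's front edge at crop (243,186)–(300,192) and its cap half under the board. The old tub is at the lip, and the blue one is unmoved at (128,128). I'll check the position numerically before handing in.

Run:
```python
from go import *
c,s=np.cos(RK[2]),np.sin(RK[2])
def rk(f,u,v,z):
    k=.3 if f[0]=='t' else .45; o=(190,155) if f[0]=='t' else (185,170)
    q=ray(f,(o[0]+u*k,o[1]+v*k),z)[:2]-RK[:2]; return (np.array([c*q[0]+s*q[1],-s*q[0]+c*q[1]])*1e3).round(1)
print('new bottom front',rk('t4',243,187,.012),rk('t4',302,194,.012),'top',rk('t4',245,158,.05))
print('old bottom front at z=.018',rk('t4',212,356,.018),rk('t4',268,364,.018))
print('old cap',rk('t4',248,308,.058),rk('s4',312,200,.058))
print('side new front bottom-left',rk('s4',228,150,.012),'old',rk('s4',318,263,.015))
```

```text
new bottom front [  1.7 -41.8] [  4.1 -97. ] top [ 22.1 -41. ]
old bottom front at z=.018 [-157.4  -40.2] [-156.3  -91.6]
old cap [-112.7  -66.6] [-116.4  -63.9]
side new front bottom-left [  5.4 -47.8] old [-156.5  -46.3]
```

The front edges are 160 mm apart, as they should be, and both tubs are straight and near the lane centre (y about -66 to -69).

```bash
python3 -c "
from workcell import env
print(env.job_done())"
```

```text
the job is handed in; nothing more can be done
None
```

I handed the job in at about 18 s: the old orange-capped tub is against the front lip, and the new one is behind it in the same lane at the back stop. Both tubs looked flat, straight and near mid-lane in the last pictures, and the blue-capped tub had not moved; I did not check the other bench items again.

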